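# Ease open the sprung tablet box under the basin

### The arm

A 6-joint arm with a two-finger parallel gripper is mounted at the origin on the work surface. World frame = base frame: x ahead of the robot, y to its left, z up, the work surface at z = 0. Lengths are in m, angles in rad, forces in N, time in s.
With the tool pointing down it reaches from about 0.35 to 0.875 m from the base axis. Payload 15.5 kg.
Tool frame: the origin (TCP) lies midway between the tips of the shut fingers; the grasp point (between the pads) lies arm.grasp_offset behind it (arm.grasp_offset is the distance from the TCP to the grasp point, in m); z points along the fingers, y is the line along which they close (so a half turn about z gives the same grasp; the last joint's range is limited). The gripper opens to 85 mm and grips with 20 to 120 N. Pads are 22 mm wide; open, the fingers measure 114 mm over their backs; the gripper's body (76 mm by 85 mm) begins 54 mm behind the grasp point. The pads swing forward as they close: fully open they stand 13 mm farther back than shut.
Start: joints at [1.129, 0.494, 1.345, -0, 1.302, -0.096], TCP at [0.212, 0.588, 0.231] pointing down, gripper open.
Joint ranges: [-2.91, 2.91], [-0.82, 2.16], [0.22, 2.67], [-1.22, 4.37], [0.12, 2.79], [-3.08, 3.08]. Speed limits (rad/s): [1.89, 1.89, 2.57, 3.01, 3.01, 3.01].

### API

Orientations are given as [roll, pitch, yaw] about the fixed x, y, z axes, in that order (R = Rz(yaw) Ry(pitch) Rx(roll)).
In Python, from station import arm gives the robot as it stands. The module is installed in compiled form; this text tells all that it offers.
- The arm moves only by the tool step_arm, never from a script. Its argument "steps" is text: rows parted by semicolons, each of 7 numbers parted by spaces: the opening, from -1 (shut) to 1 (fully open), so that 0 is half open, then the shift along the world's x, y, z in mm, then the turn, a rotation vector about the world's x, y, z in rad. In form: gripper dx dy dz ax ay az; .... A call has 1 to 12 rows; each row is the pose to reach, as a shift and turn from the pose commanded when the call began; what a row does not reach only later rows make up. A row lasts 1/12 s, in which the tool goes at most 41.7 mm and 7.16 degrees, less where a joint would pass 70% of its speed; a pose out of reach is approached as far as the arm can. A call with a gripper value outside its range is refused whole. The fingers move at their own pace and stop on an object; "grip_force" is the grip in N (left out, the last holds). Time passes only in rows, so rows that repeat a pose let the fingers close. It gives the time, the measured TCP pose, the force, the opening and the grip force at its end, in the units of the state.
- arm.observe(): the state, without advancing time (a new reading comes with each control period).
- arm.get_image(name): name is "scene" or "top"; returns a dict with "frame" (384x512x3 uint8, blue, green, red), "fx", "fy", "cx", "cy" (pixels), "R" (3x3) and "t" (3): a world point X has camera coordinates R X + t. Camera axes: x right, y down, z forward; pixel columns grow to the right and rows downward; lengths in m; the calibration is good to about 2 mm. A picture is of the moment at which its call begins. There is no depth.
- arm.sign_off(): hands the job in; it is judged then, once.
Trained networks look in a picture, given as the dict that the camera call returned (one of the last four; its "shot" number tells which), for a name from the list of things; names that differ only in an ending like _2 or _b are one class to them, and where a whole thing is asked for, a point or a joint stands for the part that bears it (a point fixed in the world has none). Each returns a list of dicts, best first, with "conf" (0 to 1); they miss things now and then, are a little off and sometimes report something else, mostly with a low value. They report only what shows in the picture. A call takes as long as a camera call. They do not tell look-alikes from the thing itself.
- arm.cut_out(picture, thing): "region" (384x512 bool, what is visible of it) and "rect" ([left, top, width, height] in pixels, round what is visible of it).
The state is a dict: "time_s": time; "joints": joint angles; "joint_vel": joint speeds; "effort": joint torques, N m; "eef_pos": TCP position; "orientation": TCP orientation; "contact_force": force on the tool from outside, world axes, zero at the start; "wrist_torque": the same for the moment, N m; "opening": opening from 0.0 (shut) to 1.0 (fully open); "gripper_force": force on a finger pad.
Only numpy, scipy, OpenCV 4.12 (cv2) and the standard library are available. Lean on these libraries where they do the work, as an engineer would, in place of code of your own. Each camera call takes 0.05 s, during which the arm holds its last target. There are 200 camera calls.

### The job

Open the small square push-button box, not the long one: press the round button in its lid fully down, then keep the fingers on the lid and let it rise slowly under them until it is well over half open, so that it does not fly up; its spring then takes it on to its stop. Leave the long box shut, and do not tip over or push away the steel cup.

Things in the scene. Friction and masses are not known exactly. Their poses are not given: they have to be found in the camera images.
- square_box_press (a point): Centre of the top of the round steel button (28 mm across) in the square box's grey lid, 70 mm from the hinge axis. Unpressed its top is 82 mm above the shelf and 7 mm proud of the lid; it goes 6 mm down (about 2 N), the catch lets go at about 4 mm. When shut: x level towards the hinge (away from the robot, within 0.4 rad), y along the hinge, z up. Moves with button and lid.
- square_box_hinge (a point): Middle of the lid's hinge axis, far top edge of the square box, 67 mm up; fixed. y lies along the axis, x level, away from the button, z up. The box: white plastic with grey lid, 100 x 100 mm in plan, stuck to the shelf. Its lid: flat plate 8 mm thick (underside at the axis), 95 mm from hinge to front edge, 100 mm wide, top 75 mm up when shut.
- square_box_lid (a joint): Lid angle, rad: 0 shut, 1.35 at its open stop; front edge rises, then goes back over the hinge. Catch released, a spring drives it (about 4 N at the button when shut, a third at the stop) and keeps it open. Let go at once it flies up at over 4 rad/s; 1 rad/s is a good pace. It follows what rests on it: best an arc about the hinge; straight up, its edge slips past at 0.5 to 0.8 rad.
- long_box_lid (a joint): Lid angle of the other box, rad, 0 shut. Same build, height, depth, materials and button as the square box, but 170 mm wide along its hinge. It stands to the left or right of the square box, stuck to the shelf, and is to stay shut.
- cup: Empty stainless steel cup, 72 mm across the rim, 85 mm high, loose, standing upright beyond and between the two boxes. Origin at the centre of its underside, z up.
There are look-alikes about, which are no part of the job. What is shaped like the part that bears square_box_press but green or purple is not meant.

How it is judged:
On the way:
1. the square box's lid is being eased open, part way up and rising slowly (value of joint square_box_lid between 0.15 and 0.9 rad and velocity of joint square_box_lid below 3 rad/s), for 0.2 s.
At the end, for the whole second after the job is handed in: The square box's lid stands open past 1.2 rad (69 degrees; its stop is at 77) and at rest, the long box is still shut (under 0.05 rad), and the cup stands upright (within 0.2 rad) and within 30 mm of where it was (value of joint square_box_lid above 1.2 rad and velocity of joint square_box_lid below 0.2 rad/s and value of joint long_box_lid below 0.05 rad and angle between cup's own z axis and vertical below 0.2 rad and distance of cup from where it was at the start of the episode below 0.03 m); the robot touches nothing.
It fails at once if the square box's lid flies up (faster than 3 rad/s before it is half open) (value of joint square_box_lid between 0.15 and 0.65 rad and velocity of joint square_box_lid above 3 rad/s).
It fails at once if the long box is opened (value of joint long_box_lid above 0.1 rad).
It fails at once if the cup is tipped or pushed more than 30 mm (angle between cup's own z axis and vertical above 0.4 rad or distance of cup from where it was at the start of the episode above 0.03 m).
It also fails if it takes over 37 s, if anything falls off the work surface, if the arm or the gripper's body presses on something with over 40 N, if the wrist force passes 120 N, or if a joint passes its speed limit or range.

## Working session

There is one attempt and no reset: what is moved stays moved. The work goes in short steps, Python scripts to look and compute and a tool call to move; the robot and the scene stay as the last step left them, time stands still between calls to the robot, and variables do not carry over. Pictures are saved under pics/ and viewed, at most 10 in all, crops included, and the job is handed in when it is done.

Besides the shell and the picture viewer there is one more tool, called after "Request:" by a JSON object that holds its "method" and its "body", one argument or row to a line. step_arm: Moves the arm, as the interface text tells. Its arguments: {"type":"object","properties":{"steps":{"type":"string"},"grip_force":{"type":"number"}},"required":["steps"]}

```bash
mkdir -p pics
python3 - <<'E'
from station import arm
import cv2,numpy as np
for n in("scene","top"):
    p=arm.get_image(n); cv2.imwrite(f"pics/{n}0.png",p["frame"])
    print(n,p["fx"],p["cx"],p["cy"],np.round(p["R"],3).tolist(),np.round(p["t"],3).tolist())
    for th in("square_box_press","square_box_lid","long_box_lid","cup"):
        print(th,[(round(d["conf"],2),d["rect"]) for d in arm.cut_out(p,th)])
s=arm.observe();print({k:np.round(v,3).tolist() for k,v in s.items()}, arm.grasp_offset)
E
```

```text
scene 483.9614857514442 256.62081062961346 185.68570335846323 [[-0.802, 0.597, 0.008], [0.329, 0.453, -0.828], [-0.498, -0.662, -0.56]] [0.48, -0.136, 1.34]
square_box_press [(0.7, [386.8, 226.8, 15.7, 11.6]), (0.7, [303.3, 258.3, 17.3, 15.6]), (0.45, [306.5, 188.0, 11.0, 12.6]), (0.45, [189.0, 161.9, 7.7, 3.4])]
square_box_lid [(0.88, [156.0, 153.9, 58.8, 33.8]), (0.81, [272.3, 179.2, 62.1, 45.9]), (0.65, [263.7, 246.1, 79.6, 61.8]), (0.62, [343.4, 216.4, 79.2, 51.9]), (0.42, [169.7, 209.9, 38.4, 54.9])]
long_box_lid [(0.8, [211.7, 116.7, 57.8, 37.8])]
cup [(0.85, [168.1, 212.1, 38.0, 52.7])]
top 383.03671580560837 255.55387268469178 190.12388604827348 [[0.015, -0.999, 0.047], [-0.989, -0.021, -0.149], [0.149, -0.044, -0.988]] [-0.021, 0.615, 0.723]
square_box_press [(0.72, [190.8, 221.2, 18.3, 13.7]), (0.64, [94.2, 241.4, 20.2, 17.5]), (0.58, [118.3, 152.8, 15.2, 11.0]), (0.55, [322.8, 158.9, 13.4, 15.5])]
square_box_lid [(0.88, [167.0, 187.7, 61.5, 58.3]), (0.85, [88.2, 114.7, 63.8, 65.1]), (0.8, [77.5, 212.1, 60.7, 54.3]), (0.59, [291.7, 127.6, 61.2, 63.7])]
long_box_lid [(0.91, [319.3, 222.0, 96.0, 70.6])]
cup [(0.74, [223.5, 87.8, 35.1, 44.2])]
{'time_s': 0.5, 'joints': [1.129, 0.494, 1.346, 0.0, 1.303, -0.096], 'joint_vel': [0.002, 0.001, 0.002, 0.001, 0.0, -0.001], 'effort': [0.001, -88.143, -38.404, 0.0, 0.002, 0.0], 'eef_pos': [0.212, 0.588, 0.231], 'orientation': [-3.141, -0.0, 2.795], 'contact_force': [-0.506, 0.023, -0.108], 'wrist_torque': [-0.034, -0.016, -0.006], 'gripper_force': 0.0, 'opening': 1.0} 0.0187
```

View pics/scene0.png

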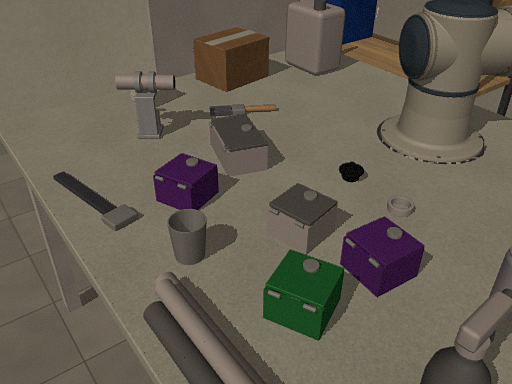

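View pics/top0.png

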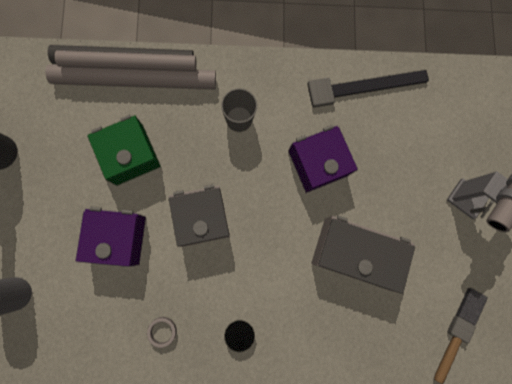

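The grey square box is at scene (303,210), with its button at (311,195). In the top view it is at (200,215), with its button at (200,228). The grey long box is to its right at (365,255), the cup at (239,108), and the green and purple boxes are look-alikes. Next I work out the positions.

```bash
cat > h.py <<'E'
import numpy as np,cv2
from station import arm
def onplane(p,uv,z):
    R=np.array(p["R"]);t=np.array(p["t"]);c=-R.T@t
    d=R.T@np.array([(uv[0]-p["cx"])/p["fx"],(uv[1]-p["cy"])/p["fy"],1.])
    return c+d*(z-c[2])/d[2]
def centre(d): 
    m=cv2.moments(d["region"].astype(np.uint8),True); return (m["m10"]/m["m00"],m["m01"]/m["m00"])
def near(l,uv): return min(l,key=lambda d:np.hypot(*(np.array(centre(d))-uv)))
E
python3 - <<'E'
from h import *
for n,b,l in(("top",(200,228),(198,217)),("scene",(311,195),(303,205))):
    p=arm.get_image(n)
    d=near(arm.cut_out(p,"square_box_press"),b); print(n,"button",d["rect"],np.round(centre(d),1),onplane(p,centre(d),.081).round(4))
    d=near(arm.cut_out(p,"square_box_lid"),l)
    c=cv2.findContours(d["region"].astype(np.uint8),cv2.RETR_EXTERNAL,cv2.CHAIN_APPROX_NONE)[0]; c=max(c,key=cv2.contourArea)
    print("lid", d["rect"])
    q=cv2.approxPolyDP(c,5,True)[:,0]; print([(u.tolist(),onplane(p,u,.075)[:2].round(3).tolist()) for u in q])
    w=np.array([onplane(p,u,.075)[:2] for u in c[:,0]],np.float32); print(cv2.minAreaRect(w))
    f=p["frame"];x,y=int(b[0]),int(b[1]); cr=f[y-60:y+70,x-65:x+65].copy()
    cv2.imwrite(f"pics/{n}1.png",cv2.resize(cr,(520,520),interpolation=cv2.INTER_CUBIC)); print(x-65,y-60)
    d=arm.cut_out(p,"cup")[0];r=d["rect"];print("cup",[onplane(p,(r[0]+r[2]/2,r[1]+k*r[3]),z)[:2].round(3).tolist() for k,z in((.3,.085),)])
E
```

```text
top button [191.9, 219.3, 18.4, 14.1] [200.3 227.7] [0.5363 0.0944 0.081 ]
lid [168.6, 186.2, 61.9, 60.7]
[([219, 188], [0.613, 0.062]), ([169, 199], [0.59, 0.156]), ([178, 246], [0.502, 0.135]), ([228, 235], [0.524, 0.042])]
((0.5572579503059387, 0.10016019642353058), (0.09504237025976181, 0.10002779960632324), 12.756547927856445)
135 168
cup [[0.785, 0.023]]
scene button [302.8, 188.9, 15.7, 7.0] [309.5 194.6] [0.539  0.0953 0.081 ]
lid [269.0, 182.4, 68.3, 44.7]
[([269, 203], [0.617, 0.064]), ([310, 225], [0.598, 0.163]), ([336, 201], [0.505, 0.137]), ([296, 184], [0.53, 0.044])]
((0.5616883039474487, 0.10304829478263855), (0.10564275085926056, 0.10687659680843353), 10.649676322937012)
246 135
cup [[0.788, 0.042]]
```

View pics/top1.png

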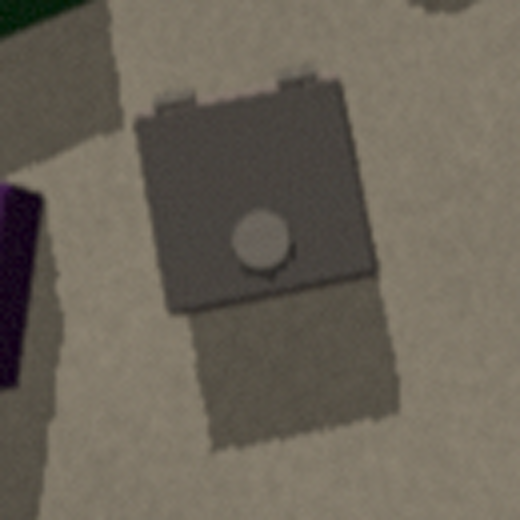

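Request:
{"method": "step_arm", "body": {
  "steps": "-1 44 -144 60 0 0 0.3;-1 44 -144 60 0 0 0.3;-1 44 -144 60 0 0 0.3;-1 44 -144 60 0 0 0.3;-1 88 -288 60 0 0 0.57;-1 88 -288 60 0 0 0.57;-1 88 -288 60 0 0 0.57;-1 88 -288 60 0 0 0.57;-1 88 -288 60 0 0 0.57;-1 88 -288 60 0 0 0.57",
  "grip_force": 30
}}

```text
time_s: 1.73
eef_pos: [0.3009, 0.2986, 0.2916]
orientation: [3.141, 0.001, -2.922]
contact_force: [0.3, 0.7, -0.7]
opening: 0.002
gripper_force: 0.0
```

Request:
{"method": "step_arm", "body": {
  "steps": "-1 237 -205 -40 0 0 0;-1 237 -205 -40 0 0 0;-1 237 -205 -40 0 0 0;-1 237 -205 -40 0 0 0;-1 237 -205 -40 0 0 0;-1 237 -205 -40 0 0 0;-1 237 -205 -40 0 0 0;-1 237 -205 -40 0 0 0;-1 237 -205 -160 0 0 0;-1 237 -205 -160 0 0 0;-1 237 -205 -160 0 0 0;-1 237 -205 -160 0 0 0"
}}

```text
time_s: 2.73
eef_pos: [0.5342, 0.0956, 0.1253]
orientation: [3.14, -0.009, -2.918]
contact_force: [-1.8, 0.2, -0.7]
opening: 0.0
gripper_force: 0.0
```

Run:
```python
from h import *
print(arm.observe()["eef_pos"],arm.observe()["joints"])
o=[]
for n in("top","scene"):
    p=arm.get_image(n)
    R=np.array(p["R"]);t=np.array(p["t"])
    e=np.array(arm.observe()["eef_pos"]);c=R@e+t; u=p["fx"]*c[0]/c[2]+p["cx"];v=p["fy"]*c[1]/c[2]+p["cy"];print(n,u,v)
    b=R@np.array([.5375,.095,.082])+t;ub=p["fx"]*b[0]/b[2]+p["cx"];vb=p["fy"]*b[1]/b[2]+p["cy"]
    x,y=int(ub),int(vb);f=p["frame"].copy()
    cr=cv2.resize(f[y-60:y+60,x-50:x+50],(400,480),interpolation=cv2.INTER_CUBIC)
    cv2.drawMarker(cr,(int((u-x+50)*4),int((v-y+60)*4)),(0,0,255),0,12);cv2.drawMarker(cr,(int((ub-x+50)*4),int((vb-y+60)*4)),(0,255,0),0,12);o.append(cr)
cv2.imwrite("pics/near.png",np.hstack(o))
```

```text
[0.5341997  0.09557562 0.12530707] [ 6.68591187e-02  5.14158182e-01  1.66180200e+00  2.61447851e-04
  9.75107705e-01 -1.72778793e+00]
top 197.00877556097004 226.66190388246827
scene 312.0639283502874 173.10356550856815
```

View pics/near.png

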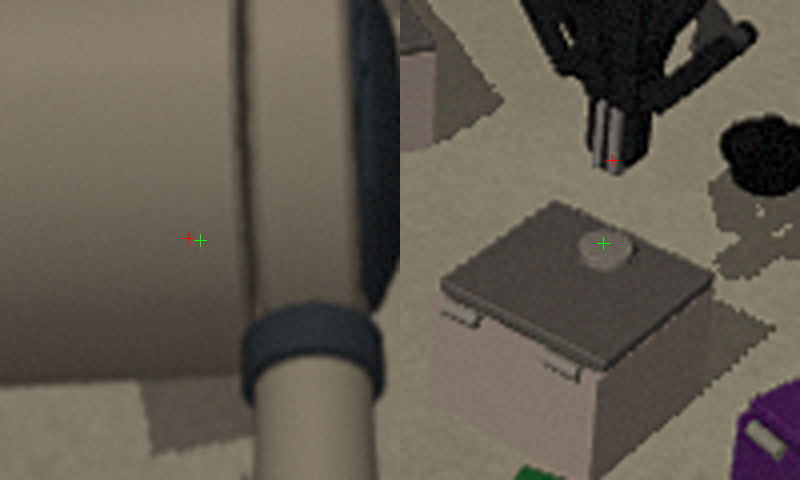

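The scene view shows the shut fingertips right above the button at crop (607,250). I descend to just above it.

Request:
{"method": "step_arm", "body": {
  "steps": "-1 0 0 -10 0 0 0;-1 0 0 -20 0 0 0;-1 0 0 -30 0 0 0;-1 0 0 -36 0 0 0;-1 0 0 -36 0 0 0;-1 0 0 -36 0 0 0"
}}

```text
time_s: 3.33
eef_pos: [0.5373, 0.0948, 0.0952]
orientation: [3.142, -0.0, -2.918]
contact_force: [-0.3, 0.8, -0.2]
opening: 0.006
gripper_force: 0.0
```

Request:
{"method": "step_arm", "body": {
  "steps": "-1 0 0 -4 0 0 0;-1 0 0 -8 0 0 0;-1 0 0 -11 0 0 0;-1 0 0 -13 0 0 0;-1 0 0 -15 0 0 0;-1 0 0 -17 0 0 0;-1 0 0 -18 0 0 0;-1 0 0 -18 0 0 0"
}}

```text
time_s: 4.0
eef_pos: [0.5373, 0.0948, 0.0772]
orientation: [-3.142, -0.0, -2.918]
contact_force: [-1.2, -0.6, 3.6]
opening: 0.0
gripper_force: 1.8
```

Request:
{"method": "step_arm", "body": {
  "steps": "-1 0 0 -1 0 0 0;-1 0 0 -1.5 0 0 0;-1 0 0 -2 0 0 0;-1 0 0 -2 0 0 0"
}}

```text
time_s: 4.33
eef_pos: [0.5372, 0.0947, 0.0755]
orientation: [-3.142, -0.0, -2.918]
contact_force: [-5.1, -0.4, 11.5]
opening: -0.002
gripper_force: 5.8
```

Run:
```python
import numpy as np
from scipy.spatial.transform import Rotation
y=.225; ux=np.array([np.cos(y),np.sin(y),0]); ax=np.array([-np.sin(y),np.cos(y),0])
# lid opening: -x -> +z  => rotation about +y(box) by +theta
H=np.array([.537,.095,0])+.07*ux; H[2]=.067
P=np.array([.537,.095,.0755])
for th in np.arange(0,1.36,.05):
    R=Rotation.from_rotvec(ax*th); d=(H+R.apply(P-H)-P)*1000
    print(round(th,2),d.round(0),(ax*th).round(3))
```

```text
0.0 [0. 0. 0.] [-0.  0.  0.]
0.05 [0. 0. 3.] [-0.011  0.049  0.   ]
0.1 [1. 0. 7.] [-0.022  0.097  0.   ]
0.15 [ 2.  0. 10.] [-0.033  0.146  0.   ]
0.2 [ 3.  1. 14.] [-0.045  0.195  0.   ]
0.25 [ 4.  1. 17.] [-0.056  0.244  0.   ]
0.3 [ 5.  1. 20.] [-0.067  0.292  0.   ]
0.35 [ 7.  2. 23.] [-0.078  0.341  0.   ]
0.4 [ 9.  2. 27.] [-0.089  0.39   0.   ]
0.45 [10.  2. 30.] [-0.1    0.439  0.   ]
0.5 [12.  3. 33.] [-0.112  0.487  0.   ]
0.55 [14.  3. 35.] [-0.123  0.536  0.   ]
0.6 [17.  4. 38.] [-0.134  0.585  0.   ]
0.65 [19.  4. 41.] [-0.145  0.634  0.   ]
0.7 [21.  5. 43.] [-0.156  0.682  0.   ]
0.75 [24.  5. 45.] [-0.167  0.731  0.   ]
0.8 [27.  6. 48.] [-0.178  0.78   0.   ]
0.85 [29.  7. 50.] [-0.19   0.829  0.   ]
0.9 [32.  7. 52.] [-0.201  0.877  0.   ]
0.95 [35.  8. 53.] [-0.212  0.926  0.   ]
1.0 [38.  9. 55.] [-0.223  0.975  0.   ]
1.05 [41.  9. 56.] [-0.234  1.024  0.   ]
1.1 [45. 10. 58.] [-0.245  1.072  0.   ]
1.15 [48. 11. 59.] [-0.257  1.121  0.   ]
1.2 [51. 12. 60.] [-0.268  1.17   0.   ]
1.25 [55. 12. 61.] [-0.279  1.218  0.   ]
1.3 [58. 13. 61.] [-0.29   1.267  0.   ]
1.35 [61. 14. 62.] [-0.301  1.316  0.   ]
```

Request:
{"method": "step_arm", "body": {
  "steps": "-1 0 0 3 -0.011 0.049 0;-1 1 0 7 -0.022 0.097 0;-1 2 0 10 -0.033 0.146 0;-1 3 1 14 -0.045 0.195 0;-1 4 1 17 -0.056 0.244 0;-1 5 1 20 -0.067 0.292 0;-1 7 2 23 -0.078 0.341 0;-1 9 2 27 -0.089 0.390 0"
}}

```text
time_s: 5.0
eef_pos: [0.5467, 0.097, 0.1026]
orientation: [-3.141, -0.402, -2.918]
contact_force: [0.0, 2.4, 1.7]
opening: 0.003
gripper_force: 1.1
```

Run:
```python
from h import *
p=arm.get_image("scene"); cv2.imwrite("pics/s2.png",cv2.resize(p["frame"][80:300,190:430],(720,660))[:600]); s=arm.observe(); print(s["contact_force"],s["joints"],s["eef_pos"])
```

```text
[-1.94927839 -0.01022262  2.58427826] [ 0.09810116  0.74120487  1.32308594 -0.04982024  1.47894805 -1.68119824] [0.54787017 0.09709996 0.10265611]
```

View pics/s2.png

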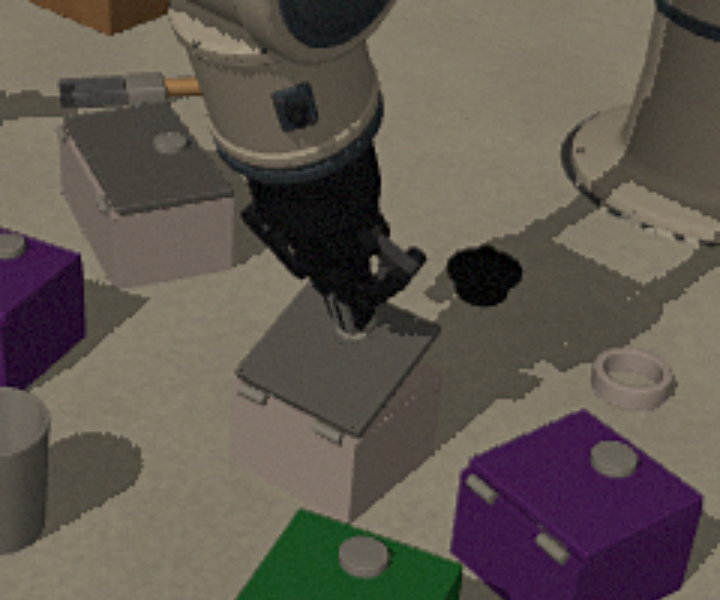

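The lid is partly up, at about 0.4 rad, with the fingers on its button at crop (352,325). I carry on along the arc.

Request:
{"method": "step_arm", "body": {
  "steps": "-1 1 0 3 -0.011 0.049 0;-1 3 1 6 -0.022 0.097 0;-1 5 1 8 -0.033 0.146 0;-1 8 2 11 -0.045 0.195 0;-1 10 2 14 -0.056 0.244 0;-1 12 3 16 -0.067 0.292 0;-1 15 3 18 -0.078 0.341 0;-1 18 4 21 -0.089 0.390 0;-1 20 5 23 -0.1 0.439 0;-1 23 5 25 -0.112 0.487 0;-1 26 6 26 -0.123 0.536 0;-1 29 7 28 -0.134 0.585 0"
}}

```text
time_s: 6.05
eef_pos: [0.5757, 0.1037, 0.1299]
orientation: [-3.139, -1.001, -2.92]
contact_force: [2.4, 0.0, -0.1]
opening: 0.001
gripper_force: 0.8
```

Run:
```python
from h import *
p=arm.get_image("scene"); cv2.imwrite("pics/s3.png",cv2.resize(p["frame"][80:280,150:390],(720,600))); s=arm.observe(); print(s["contact_force"],s["joints"],s["eef_pos"])
```

```text
[1.73088455 0.18252419 0.43292832] [ 0.12488191  1.0952697   0.76220054 -0.11189857  2.28590886 -1.69641555] [0.57549005 0.10382122 0.12889594]
```

View pics/s3.png

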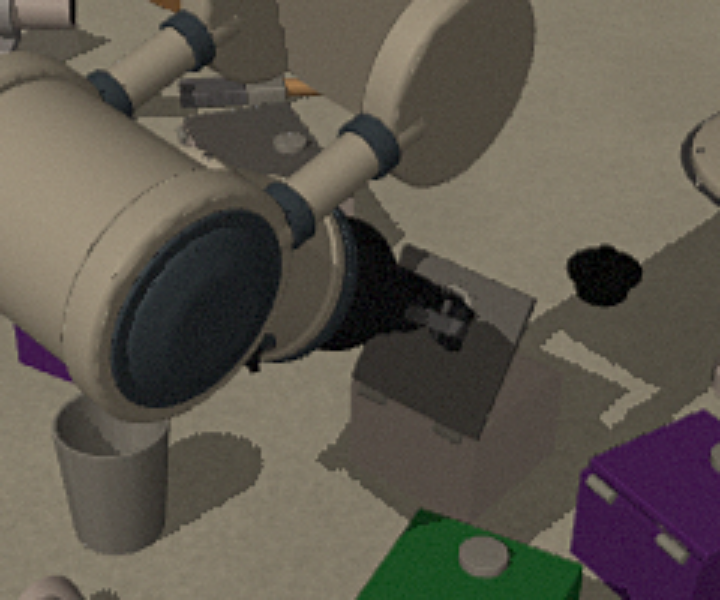

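The lid is at about 1.0 rad, with the fingers on it at crop (455,310). The wrist is well above the cup. I ease back along the lid's normal, then lift and straighten the tool.

Request:
{"method": "step_arm", "body": {
  "steps": "-1 5 1 3 0 0 0;-1 10 2 6 0 0 0;-1 15 3 9 0 0 0;-1 20 4 12 0 0 0;-1 25 6 16 0 0 0;-1 30 7 20 0 0 0;-1 36 8 28 0 0 0;-1 42 10 40 0.01 -0.05 0;-1 46 10 55 0.03 -0.12 0;-1 48 11 75 0.045 -0.2 0;-1 50 11 95 0.067 -0.29 0;-1 50 11 115 0.089 -0.39 0"
}}

```text
time_s: 7.1
eef_pos: [0.6262, 0.1149, 0.2464]
orientation: [-3.14, -0.595, -2.919]
contact_force: [-0.8, 0.6, 0.3]
opening: -0.001
gripper_force: 0.0
```

Request:
{"method": "step_arm", "body": {
  "steps": "-1 0 0 20 0.02 -0.09 0;-1 0 0 40 0.04 -0.18 0;-1 0 0 60 0.06 -0.27 0;-1 0 0 70 0.08 -0.36 0;-1 0 0 80 0.1 -0.45 0;-1 0 0 80 0.134 -0.585 0;-1 0 0 80 0.134 -0.585 0;-1 0 0 80 0.134 -0.585 0;-1 0 0 80 0.134 -0.585 0"
}}

```text
time_s: 7.85
eef_pos: [0.6254, 0.1147, 0.3261]
orientation: [-3.142, -0.001, -2.919]
contact_force: [0.5, 0.8, 0.2]
opening: -0.002
gripper_force: 0.0
```

Run:
```python
from h import *
p=arm.get_image("scene"); cv2.imwrite("pics/s4.png",cv2.resize(p["frame"][80:280,150:390],(720,600))); s=arm.observe(); print(s["time_s"],s["contact_force"],s["eef_pos"])
```

```text
7.9 [-0.09440387 -0.51977341  0.17906138] [0.62592517 0.11481121 0.32551244]
```

View pics/s4.png

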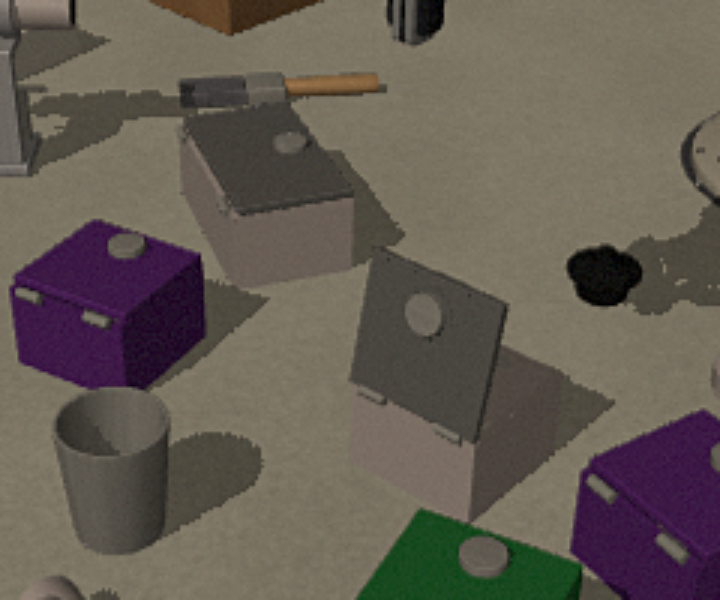

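The lid stands open (crop 375,250 to 505,305), the long box is shut, the cup has not moved, and the gripper is clear. I check the lid angle before handing in.

Run:
```python
from h import *
p=arm.get_image("scene");R=np.array(p["R"]);t=np.array(p["t"])
y=.225;u=np.array([np.cos(y),np.sin(y),0]);a=np.array([-np.sin(y),np.cos(y),0]);H=np.array([.537,.095,0])+.07*u;H[2]=.067
for th in(1.1,1.2,1.3,1.35):
    l=-np.cos(th)*u+[0,0,np.sin(th)];n=np.sin(th)*u+[0,0,np.cos(th)]
    o=[]
    for s in(-.05,.05):
        c=R@(H+.095*l+.008*n+s*a)+t;o.append([round((p["fx"]*c[0]/c[2]+p["cx"]-150)*3),round((p["fy"]*c[1]/c[2]+p["cy"]-80)*3)])
    print(th,o)
```

```text
1.1 [[394, 241], [524, 297]]
1.2 [[385, 242], [516, 299]]
1.3 [[376, 245], [508, 302]]
1.35 [[371, 247], [503, 305]]
```

The seen corners, (375,250) and (505,305), match an angle of about 1.35 rad, so the lid is at its stop.

```bash
python3 -c "
from station import arm
print(arm.sign_off())"
```

```text
the job is handed in; nothing more can be done
None
```

I eased the square box's lid open to its stop (about 1.35 rad) and handed the job in at about 8 s. In the last picture the long box was shut and the cup was standing where it was; the sign-off gave no verdict.

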